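# Open the damp box: wipe its lid, free the catch, hold the lid up

### The arm

A 7-joint arm with a two-finger parallel gripper is mounted at the origin on the work surface. World frame = base frame: x ahead of the robot, y to its left, z up, the work surface at z = 0. Lengths are in m, angles in rad, forces in N, time in s.
With the tool pointing down it reaches from about 0.35 to 0.9 m from the base axis. Payload 19.9 kg.
Tool frame: the origin (TCP) lies on the centre line of the jaws, within the pads' length; the fingertips stand 14 mm ahead of it and the grasp point (between the pads) lies 5 mm behind it; z points along the fingers, y is the line along which they close (so a half turn about z gives the same grasp; the last joint's range is limited). The gripper opens to 94 mm and grips with 3 to 60 N. Pads are 16 mm wide; open, the fingers measure 119 mm over their backs; the gripper's body (75 mm by 177 mm) begins 78 mm behind the grasp point.
Start: joints at [-1.181, 0.417, -0.01, 1.614, 0.005, 1.111, -0.053], TCP at [0.261, 0.568, 0.219] pointing down, gripper open.
Joint ranges: [-2.81, 2.81], [-0.39, 2.02], [-1.27, 1.25], [0.06, 2.57], [-1.19, 4.33], [0.19, 2], [-2.82, 2.82]. Speed limits (rad/s): [1.89, 1.89, 2.39, 2.39, 3.01, 3.01, 3.01].

### API

Orientations are given as a unit quaternion [w, x, y, z].
In Python, from plant import ctrl gives the robot as it stands.
- The arm moves only by the shell command python3 -m inch 'ROWS'. ROWS is JSON, one flat list of numbers, 7 for each row, row after row: the turn, a rotation vector about the tool's x, y, z in degrees, then the shift along the tool's x, y, z in mm, then the opening, from 0 (shut) to 1 (fully open). A call has 1 to 8 rows; each row is the pose to reach, as a shift and turn from the pose commanded when the call began, along the tool's axes at that moment; what a row does not reach only later rows make up. A row lasts 1/12 s, in which the tool goes at most 41.7 mm and 7.16 degrees, less where a joint would pass 70% of its speed; a pose out of reach is approached as far as the arm can. A call with a gripper value outside its range is refused whole. The fingers move at their own pace and stop on an object; the grip force is fixed at half the most. Time passes only in rows, so rows that repeat a pose let the fingers close. It gives the time, the measured TCP pose, the force, the opening and the grip force at its end, in the units of the state.
- ctrl.sense(): the state, without advancing time (a new reading comes with each control period).
- ctrl.snapshot(name): name is "side" or "top" or "wrist"; returns a dict with "frame" (384x512x3 uint8, red, green, blue), "fovy" (degrees; the focal length in pixels is half the picture's height over the tangent of half this angle, whatever the lens; pixels are square), "cx", "cy" (the principal point, pixels), "world_to_cam" (4x4, takes a point from world to camera coordinates); the wrist camera has in their place "hand_eye" (4x4, takes a point from camera to tool coordinates, whose origin is the TCP and whose axes are the flange's). Camera axes: x right, y down, z forward; pixel columns grow to the right and rows downward; lengths in m; the calibration is good to about 2 mm. A picture is of the moment at which its call begins: read the wrist's pose just before it. There is no depth.
- ctrl.sign_off(): hands the job in; it is judged then, once.
The state is a dict: "time_s": time; "qpos": joint angles; "joint_velocities": joint speeds; "joint_efforts": joint torques, N m; "position": TCP position; "ee_rot": TCP orientation; "ft_force": force on the tool from outside, world axes, zero at the start; "moment": the same for the moment, N m; "grip_width": opening from 0.0 (shut) to 1.0 (fully open); "grasp_force": force on a finger pad.
Only numpy, scipy, OpenCV 4.12 (cv2) and the standard library are available. Lean on these libraries where they do the work, as an engineer would, in place of code of your own. Each camera call takes 0.05 s, during which the arm holds its last target. There are 200 camera calls.

### The job

Wipe all the clay crumbs off the damp box's lid into the scrap tray beside it with the scraper block, not with the fingers, and stand the scraper back on the table. Then, before turning the catch knob, tug the lid up by its bar handle to learn whether it is caught, without wrenching it; if it is, turn the knob anticlockwise to release it. Raise the lid by the handle to about 45 degrees and finish still holding it open there by the handle, not letting go; leave the tub, bowl and jar alone.

Things in the scene. Friction and masses are not known exactly. Their poses are not given: they have to be found in the camera images.
- damp_box: Grey damp box for unfired pots, 244 (x) x 324 (y) mm, 108 mm high, fixed on the table. Origin: centre of its underside, z up; -x is its front (to the robot), +x its hinged back. Its flat teal lid, 260 (x) x 340 (y) mm, is centred over it, top face 114 mm above the table when shut. The scrap tray stands against its +y side, its near wall under the lid's edge.
- lid (a joint): Angle of the lid: 0 shut, grows as it opens upwards and back (0.785 = 45 degrees), stop at 1.3. The lid with its handle weighs about 0.7 kg, has no stay and falls shut if let go. A caught lid rises loosely by about 0.02 rad (4 mm at the bar), then pulls against its sprung keeper (5 N per mm; over 40 N is wrenching); a free one keeps rising under its own weight alone, 4 to 6 N at the bar.
- lid_hinge (a point): Point on the lid's hinge line, at the middle of the lid's back edge, 108 mm above the table; its y axis runs along the hinge line. With the lid shut its axes are parallel to the damp box's (it turns with the lid).
- lid_handle: Black bow handle on the lid near its front edge: a round bar, 14 mm thick and 100 mm long, parallel to the hinge, on two end posts, with 31 mm free under it. Origin: on the lid's top face below the middle of the bar, at damp-box x -90 mm, y 0; z away from the lid, y along the bar.
- handle_bar (a point): Middle of the bar of the lid handle: 152 mm above the table when shut; from the hinge point 220 mm towards the front and 44 mm up.
- catch: Lid catch: black fluted round knob, about 40 mm wide, standing 2 to 32 mm above the lid, at damp-box x -77, y -115 mm. Origin: on its axis at the lid's top face; z up, x to the white dot. Dot to the box's +x: fully clockwise, hidden cam caught. Dot 1.45 rad anticlockwise from there: at the other stop, free. Found anywhere between; only a tug tells if it holds. Stiff (0.05 N m), stays where left.
- catch_dot (a point): White dot on the top of the catch knob, 13 mm off its axis.
- scraper: Wooden scraper block with a black rubber edge below: 140 mm long (its x), 28 mm thick at the foot and 26 mm at the wooden grip (y), 54 mm high, about 0.16 kg. Stands upright on the table on its rubber edge, loose, right of the box. Origin: centre of its underside, z up.
- scrap_tray: Open blue tray for clay scraps, 300 (x) x 145 (y) mm, 70 mm high, walls and floor 4 mm, fixed beside the box below the lid's edge. Origin: centre of its underside; axes parallel to the damp box's.
- crumb0: Loose dry clay crumb on the lid, pale, about 24 x 19 x 12 mm, 12 g, at damp-box x 0 to +88 mm, y -90 to +105 mm. Origin: centre of its underside as it lies at the start.
- crumb1: Loose dry clay crumb on the lid, pale, about 21 x 20 x 13 mm, 12 g, at damp-box x 0 to +88 mm, y -90 to +105 mm. Origin: centre of its underside as it lies at the start.
- crumb2: Loose dry clay crumb on the lid, pale, about 26 x 17 x 11 mm, 12 g, at damp-box x 0 to +88 mm, y -90 to +105 mm. Origin: centre of its underside as it lies at the start.
- crumb3: Loose dry clay crumb on the lid, pale, about 22 x 18 x 14 mm, 12 g, at damp-box x 0 to +88 mm, y -90 to +105 mm. Origin: centre of its underside as it lies at the start.
- crumb4: Loose dry clay crumb on the lid, pale, about 25 x 18 x 12 mm, 12 g, at damp-box x 0 to +88 mm, y -90 to +105 mm. Origin: centre of its underside as it lies at the start.
- slip_tub: Bystander: black tub of slip, 90 mm wide, 85 mm high, with a brush standing in it up to 190 mm. Origin: centre of its underside.
- bowl: Bystander: fired clay bowl, 120 mm wide, 60 mm high. Origin: centre of its underside.
- glaze_jar: Bystander: blue jar with a white cap, 60 mm wide, 75 mm high. Origin: centre of its underside.

How it is judged:
By the outcome, as a careful person would: the job done as asked, in the order asked, and still so for the second after the job is handed in, while the arm keeps its last pose, push and grip.
It also fails if it takes over 72 s, if anything falls off the work surface, if the arm or the gripper's body presses on something with over 40 N, if the wrist force passes 120 N, or if a joint passes its speed limit or range.

## Working session

There is one attempt and no reset: what is moved stays moved. The work goes in short steps, Python scripts to look and compute and a shell command to move; the robot and the scene stay as the last step left them, time stands still between calls to the robot, and variables do not carry over. Pictures are saved under pics/ and viewed, at most 10 in all, crops included, and the job is handed in when it is done.

```bash
ls; mkdir -p pics
python3 - <<'E'
from plant import ctrl
import cv2,numpy as np
s=ctrl.sense();print(s)
for n in("top","side"):
    d=ctrl.snapshot(n);cv2.imwrite(f"pics/{n}0.png",d["frame"][...,::-1]);print(n,d["fovy"],d["cx"],d["cy"],np.round(d["world_to_cam"],4).tolist())
E
```

```text
pics
{'time_s': 0.0, 'qpos': array([-1.18148576,  0.41799374, -0.0102766 ,  1.61413122,  0.00469534,
        1.11070082, -0.05301857]), 'joint_velocities': array([ 9.34309310e-04, -1.25293934e-04, -2.12701249e-03, -7.50421786e-04,
        6.41520807e-04,  5.50356335e-04, -5.87599409e-05]), 'joint_efforts': array([ 8.04148494e-04, -8.51279283e+01,  6.38959017e-01, -4.25999844e+01,
       -4.88395756e-02,  1.85869576e-02,  1.22863994e-04]), 'position': array([0.26088487, 0.567571  , 0.21883112]), 'ee_rot': array([-8.14542609e-05,  2.13761259e-01,  9.76885745e-01, -5.99320343e-04]), 'ft_force': array([-0.42681975, -0.56207399,  0.8541149 ]), 'moment': array([-0.04721235, -0.02208302, -0.02348809]), 'grasp_force': 0.0, 'grip_width': 0.9980220016838329}
top 44.480342706024075 263.74713332395226 184.30575141489945 [[-0.0224, -0.9997, 0.006, 0.023], [-0.9907, 0.0214, -0.1342, 0.5513], [0.1341, -0.0089, -0.9909, 1.4376], [0.0, 0.0, 0.0, 1.0]]
side 46.192214017054745 250.3774332053624 189.1322795651215 [[0.9345, -0.3556, -0.0153, -0.4701], [-0.2857, -0.7239, -0.628, 0.2239], [0.2122, 0.5913, -0.778, 1.4052], [0.0, 0.0, 0.0, 1.0]]
```

View pics/top0.png

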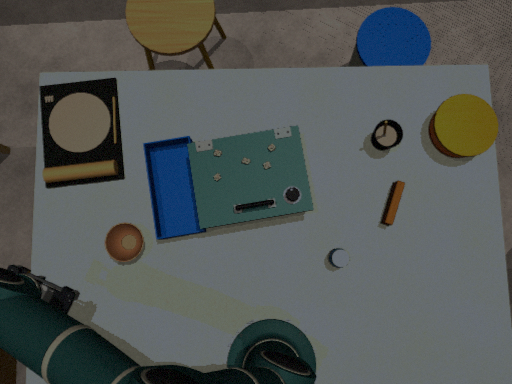

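View pics/side0.png

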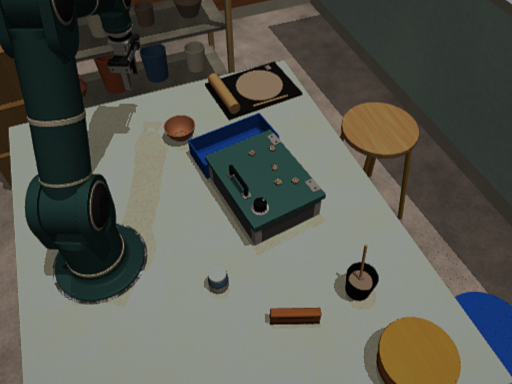

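The top view shows the tray at (175,188), the lid centred near (250,178) with five crumbs in rows 150-178, the handle at (255,206), the knob at (292,195), the scraper at (394,203), the jar at (339,258), the tub at (387,135) and the bowl at (125,242). The side view shows the same layout. Next I measure.

```bash
cat > h.py <<'E'
from plant import ctrl
import cv2,numpy as np
from scipy.spatial.transform import Rotation as R
def K(d): 
    f=d["frame"].shape[0]/2/np.tan(np.radians(d["fovy"])/2); return f,d["cx"],d["cy"]
def cast(d,uv,z,T=None):
    f,cx,cy=K(d); T=np.linalg.inv(d["world_to_cam"]) if T is None else T
    uv=np.atleast_2d(np.asarray(uv,float)); r=np.c_[(uv[:,0]-cx)/f,(uv[:,1]-cy)/f,np.ones(len(uv))]@T[:3,:3].T
    return T[:3,3]+r*((z-T[2,3])/r[:,2])[:,None]
def rot(s): q=s["ee_rot"]; return R.from_quat([q[1],q[2],q[3],q[0]])
def wristT(s,d):
    T=np.eye(4);T[:3,:3]=rot(s).as_matrix();T[:3,3]=s["position"];return T@d["hand_eye"]
def blobs(m,lo,hi):
    n,l,st,c=cv2.connectedComponentsWithStats(m.astype(np.uint8))
    return [(c[i],st[i],l==i) for i in range(1,n) if lo<=st[i,4]<=hi]
def plan(target,zyaw_deg=None,Rt=None):
    """shift mm + rotvec deg in current tool axes to reach target (measured pose)"""
    s=ctrl.sense();r=rot(s)
    print("shift",np.round(r.inv().apply(np.array(target)-s["position"])*1e3,1), "turn",None if Rt is None else np.round(np.degrees((r.inv()*Rt).as_rotvec()),1))
def down(yaw): # tool z down, tool y along world heading yaw+90 ; tool x along yaw
    c,s_=np.cos(yaw),np.sin(yaw); return R.from_matrix(np.array([[c,s_,0],[s_,-c,0],[0,0,-1]]))
E
python3 - <<'E'
from h import *
d=ctrl.snapshot("top");im=cv2.cvtColor(d["frame"],cv2.COLOR_RGB2HSV).astype(int);H,S,V=im[...,0],im[...,1],im[...,2]
for u,v in[(230,190),(170,190),(394,203),(217,177),(400,185),(246,160),(500,250)]: print((u,v),d["frame"][v,u],im[v,u])
win=np.zeros(H.shape,bool);win[120:235,185:318]=1
teal=win&(H>75)&(H<100)&(S>90)
for c,st,m in blobs(teal,2000,99999):
    p=np.argwhere(m)[:,::-1].astype(np.float32);r=cv2.minAreaRect(cv2.convexHull(p));print("lid",st,r)
    b=cast(d,cv2.boxPoints(r),.114);print(b.round(4), np.linalg.norm(np.diff(b,axis=0),axis=1))
cr=win&(S<95)&(V>100);
for c,st,m in blobs(cr,4,200):print("pale",c.round(1),st,cast(d,c,.12).round(4)[0])
sc=(H>3)&(H<22)&(S>120);sc[:,:350]=0;sc[:,425:]=0;sc[:165]=0
for c,st,m in blobs(sc,50,2000):
    p=np.argwhere(m)[:,::-1].astype(np.float32);r=cv2.minAreaRect(cv2.convexHull(p));print("scr",c,r);b=cast(d,cv2.boxPoints(r),.054);print(b.round(4),np.linalg.norm(np.diff(b,axis=0),axis=1))
cv2.imwrite("pics/crop1.png",cv2.resize(d["frame"][115:265,140:410,::-1],None,fx=2.9,fy=2.9,interpolation=cv2.INTER_CUBIC))
E
```

```text
(230, 190) [52 78 77] [89 85 78]
(170, 190) [ 14  58 113] [107 223 113]
(394, 203) [101  62  22] [ 15 199 101]
(217, 177) [101  90  75] [ 17  66 101]
(400, 185) [100  60  26] [ 14 189 100]
(246, 160) [100  91  78] [ 18  56 100]
(500, 250) [ 99 107 107] [ 90  19 107]
lid [ 187  130   90   99 3139] ((236.77996826171875, 179.03298950195312), (86.82861328125, 88.55924987792969), 81.46923065185547)
[[ 0.6727  0.241   0.114 ]
 [ 0.7077 -0.0235  0.114 ]
 [ 0.4473 -0.0549  0.114 ]
 [ 0.4144  0.2033  0.114 ]] [0.26681981 0.26232461 0.26033052]
pale [270.8 146.9] [269 144   4   6  10] [ 0.6531 -0.012   0.12  ]
pale [216.8 151.2] [216 150   3   3   5] [0.6434 0.1497 0.12  ]
pale [245.4 159.9] [244 158   4   5   8] [0.6152 0.0648 0.12  ]
pale [267.3 164.3] [266 162   4   6  11] [ 6.005e-01 -2.000e-04  1.200e-01]
pale [216.8 176. ] [216 175   3   3   5] [0.5684 0.1504 0.12  ]
pale [285.4 190.7] [283 187   7   9  13] [ 0.52   -0.0519  0.12  ]
pale [297.6 199. ] [293 193   8  11  20] [ 0.4944 -0.0874  0.12  ]
pale [274.5 205.5] [274 205   2   2   4] [ 0.4768 -0.0186  0.12  ]
scr [392.97173913 202.66304348] ((392.81134033203125, 202.44143676757812), (11.1643705368042, 45.217342376708984), 17.241458892822266)
[[ 0.4235 -0.3461  0.054 ]
 [ 0.5567 -0.3954  0.054 ]
 [ 0.5456 -0.428   0.054 ]
 [ 0.4126 -0.3784  0.054 ]] [0.14202176 0.03444816 0.14191874]
```

View pics/crop1.png

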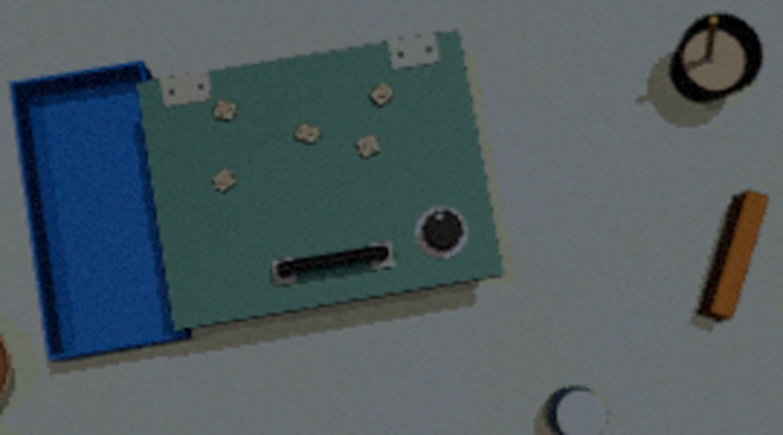

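The crop puts the lid corners at (138,84), (458,32), (501,277) and (172,328). The knob is at (442,231) with its white dot at (438,214), so the dot points roughly to box +x. The scraper's bright face is its top.

Run:
```python
from h import *
d=ctrl.snapshot("top");im=cv2.cvtColor(d["frame"],cv2.COLOR_RGB2HSV).astype(int);H,S,V=im[...,0],im[...,1],im[...,2]
win=np.zeros(H.shape,bool);win[120:235,183:322]=1
teal=win&(H>75)&(H<100)&(S>60)
teal=cv2.morphologyEx(teal.astype(np.uint8),cv2.MORPH_OPEN,np.ones((5,5)))
c,st,m=blobs(teal,4000,99999)[0]
r=cv2.minAreaRect(cv2.convexHull(np.argwhere(m)[:,::-1].astype(np.float32)));b=cast(d,cv2.boxPoints(r),.114)
print(b.round(4),np.linalg.norm(np.diff(b,axis=0),axis=1))
cor=cast(d,np.array([[138,84],[458,32],[501,277],[172,328]])/2.9+[140-.33,115-.33],.114)  # TL(+x+y) TR(+x-y) BR BL
e=(cor[0]-cor[3]+cor[1]-cor[2]);yaw=np.arctan2(e[1],e[0]);e2=(cor[0]-cor[1]+cor[3]-cor[2]);print("eye corners",cor.round(4),np.degrees(yaw),np.degrees(np.arctan2(e2[1],e2[0]))-90)
O=cor.mean(0);B=R.from_euler('z',yaw);print("centre",O, b.mean(0))
f=lambda p:(B.inv().apply(p-[O[0],O[1],0])*1e3).round(1)
hd=cast(d,np.array([[286,269],[378,253]])/2.9+[139.7,114.7],.155);print("bar ends box",f(hd))
kn=cast(d,np.array([[442,231],[438,214]])/2.9+[139.7,114.7],.146);print("knob,dot box",f(kn))
for u,v in[(270.8,146.9),(216.8,151.2),(245.4,159.9),(267.3,164.3),(216.8,176)]:print("crumb",f(cast(d,(u,v),.12)))
sc=(H>3)&(H<22)&(S>120)&(V>75);sc[:,:350]=0;sc[:,425:]=0;sc[:165]=0
for c,st,m in blobs(sc,50,2000):
    q=cv2.minAreaRect(cv2.convexHull(np.argwhere(m)[:,::-1].astype(np.float32)));g=cast(d,cv2.boxPoints(q),.054);print("scr",st,cast(d,c,.054),g.round(4),np.linalg.norm(np.diff(g,axis=0),axis=1))
# side view scraper
d2=ctrl.snapshot("side");im=cv2.cvtColor(d2["frame"],cv2.COLOR_RGB2HSV).astype(int);H,S,V=im[...,0],im[...,1],im[...,2]
sc=(H>3)&(H<22)&(S>120);sc[:,:262]=0;sc[:,330:]=0;sc[:300]=0;sc[330:]=0
for c,st,m in blobs(sc,50,2000):
    print("side",c,st,[(v,np.median(V[v][m[v]]) ,np.where(m[v])[0][[0,-1]]) for v in range(st[1],st[1]+st[3])])
```

```text
[[ 0.6694  0.2443  0.114 ]
 [ 0.7207 -0.0991  0.114 ]
 [ 0.463  -0.1325  0.114 ]
 [ 0.4147  0.2029  0.114 ]] [0.34721226 0.25981244 0.3388786 ]
eye corners [[ 0.6697  0.2389  0.114 ]
 [ 0.7181 -0.0949  0.114 ]
 [ 0.461  -0.1305  0.114 ]
 [ 0.4166  0.2046  0.114 ]] 7.7960816227292105 7.898806412945049
centre [0.56635325 0.05451798 0.114     ] [0.56697623 0.0538768  0.114     ]
bar ends box [[-90.8  44.6 155. ]
 [-89.4 -47.8 155. ]]
knob,dot box [[ -76.9 -114.8  146. ]
 [ -59.3 -113.7  146. ]]
crumb [[ 76.9 -77.7 120. ]]
crumb [[ 89.2  83.9 120. ]]
crumb [[ 49.7   3.5 120. ]]
crumb [[ 26.3 -58.9 120. ]]
crumb [[ 15.   94.7 120. ]]
scr [386 181  19  43 317] [[ 0.48488839 -0.39288926  0.054     ]] [[ 0.4253 -0.3588  0.054 ]
 [ 0.553  -0.4064  0.054 ]
 [ 0.5456 -0.4278  0.054 ]
 [ 0.4181 -0.3799  0.054 ]] [0.13626137 0.02263279 0.13619592]
side [294.97400821 315.16826265] [270 308  51  16 731] [(308, np.float64(103.5), array([292, 319])), (309, np.float64(117.5), array([270, 319])), (310, np.float64(122.0), array([270, 320])), (311, np.float64(120.0), array([270, 320])), (312, np.float64(120.0), array([270, 320])), (313, np.float64(126.0), array([270, 320])), (314, np.float64(127.0), array([270, 320])), (315, np.float64(118.0), array([270, 320])), (316, np.float64(86.0), array([270, 319])), (317, np.float64(38.5), array([270, 319])), (318, np.float64(30.0), array([270, 319])), (319, np.float64(43.0), array([270, 319])), (320, np.float64(47.0), array([270, 318])), (321, np.float64(43.0), array([270, 318])), (322, np.float64(24.0), array([271, 318])), (323, np.float64(8.5), array([271, 273]))]
```

Run:
```python
from h import *
d2=ctrl.snapshot("side");print(cast(d2,(295,312),.054))
plan([.485,-.3932,.035],Rt=down(np.radians(159.55)))
```

```text
[[ 0.48487697 -0.39386163  0.054     ]]
shift [-604.9 -779.5  184.6] turn [-0.   0.  -4.2]
```

```bash
for i in 1 2 3; do python3 -m inch '[0,0,0,-202,-260,0,1, 0,0,0,-202,-260,0,1, 0,0,0,-202,-260,0,1, 0,0,0,-202,-260,0,1, 0,0,0,-202,-260,0,1, 0,0,0,-202,-260,0,1, 0,0,0,-202,-260,0,1, 0,0,0,-202,-260,0,1]'; done
python3 - <<'E'
from h import *
plan([.485,-.3932,.035],Rt=down(np.radians(159.55)))
E
```

```text
time_s: 0.97
position: [0.336, 0.2449, 0.2196]
ee_rot: [0.0, 0.214, 0.977, 0.0]
ft_force: [2.0, 0.2, 0.3]
grip_width: 0.997
grasp_force: 0.0
time_s: 1.63
position: [0.4109, -0.0759, 0.2199]
ee_rot: [0.001, 0.214, 0.977, 0.0]
ft_force: [0.9, 0.3, -0.1]
grip_width: 0.997
grasp_force: 0.0
time_s: 2.3
position: [0.486, -0.3962, 0.2191]
ee_rot: [-0.0, 0.214, 0.977, -0.0]
ft_force: [0.8, -0.3, 0.8]
grip_width: 0.999
grasp_force: 0.0
shift [  2.2   2.4 184.1] turn [-0.  -0.  -4.2]
```

```bash
python3 -m inch '[0,0,-4.2,2,2,40,1, 0,0,-4.2,2,2,80,1, 0,0,-4.2,2,2,115,1, 0,0,-4.2,2,2,140,1, 0,0,-4.2,2,2,160,1, 0,0,-4.2,2,2,175,1, 0,0,-4.2,2,2,183,1, 0,0,-4.2,2,2,183,1]'; python3 -m inch '[0,0,0,0,0,0,0, 0,0,0,0,0,0,0, 0,0,0,0,0,0,0, 0,0,0,0,0,0,0, 0,0,0,0,0,0,0, 0,0,0,0,0,0,0, 0,0,0,0,0,0,0, 0,0,0,0,0,0,0]'
python3 - <<'E'
from h import *
O=np.array([.5665,.0543,0]);B=R.from_euler('z',np.radians(7.85))
plan([.485,-.3932,.235])
t=O+B.apply([.035,-.128,.151]);print(t)
plan(t,Rt=down(np.radians(187.85)))
E
```

```text
time_s: 2.97
position: [0.4845, -0.3909, 0.0353]
ee_rot: [-0.001, 0.178, 0.984, 0.0]
ft_force: [1.0, -0.4, 0.5]
grip_width: 1.002
grasp_force: 0.0
time_s: 3.63
position: [0.4849, -0.3913, 0.0366]
ee_rot: [0.0, 0.178, 0.984, -0.0]
ft_force: [0.2, -0.1, 0.6]
grip_width: 0.47
grasp_force: 0.0
shift [  -0.7   -1.8 -198.4] turn None
[ 0.61865427 -0.06772021  0.151     ]
shift [ -12.1  349.9 -114.5] turn [ -0.    0.  -28.3]
```

```bash
python3 -m inch '[0,0,0,0,0,0,0, 0,0,0,0,0,0,0, 0,0,0,0,0,0,0, 0,0,0,0,0,0,0, 0,0,0,0,0,0,0, 0,0,0,0,0,0,0]'; python3 -m inch '[0,0,0,0,0,-20,0, 0,0,0,0,0,-60,0, 0,0,0,0,0,-100,0, 0,0,0,0,0,-140,0, 0,0,0,0,0,-170,0, 0,0,0,0,0,-170,0]'
python3 - <<'E'
from h import *
d=ctrl.snapshot("top");s=ctrl.sense();dw=ctrl.snapshot("wrist")
d2=ctrl.snapshot("side")
cv2.imwrite("pics/grasp.png",np.hstack([cv2.resize(d2["frame"][200:340,200:400],(400,280)),cv2.resize(dw["frame"],(373,280))])[...,::-1])
O=np.array([.5665,.0543,0]);B=R.from_euler('z',np.radians(7.85))
plan(O+B.apply([.035,-.128,.151]),Rt=down(np.radians(187.85)))
E
```

```text
time_s: 4.13
position: [0.4849, -0.3914, 0.0365]
ee_rot: [0.0, 0.178, 0.984, -0.0]
ft_force: [0.4, -0.6, 0.0]
grip_width: 0.272
grasp_force: 30.0
time_s: 4.63
position: [0.4864, -0.3929, 0.2126]
ee_rot: [0.004, 0.178, 0.984, -0.001]
ft_force: [1.0, -0.1, -0.5]
grip_width: 0.274
grasp_force: 30.0
shift [-12.5 349.4  54.9] turn [  0.   -0.  -28.3]
```

View pics/grasp.png

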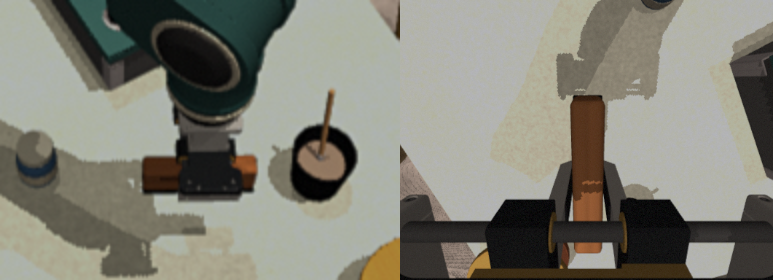

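The scraper is held level and centred at 25.6 mm wide, with the tub untouched. Before choosing the sweep lane I check how far the hinge plates reach onto the lid.

```bash
python3 - <<'E'
from h import *
d=ctrl.snapshot("top");O=np.array([.5665,.0543,0]);B=R.from_euler('z',np.radians(7.85))
f=lambda p:(B.inv().apply(p-O)*1e3).round(1)
print(f(cast(d,np.array([[163,103],[212,97],[390,69],[438,62],[161,76],[387,40]])/2.9+[139.7,114.7],.114)))
d2=ctrl.snapshot("side");g=cv2.cvtColor(cv2.imread("pics/side0.png"),cv2.COLOR_BGR2HSV)
m=(g[...,1]<60)&(g[...,2]>90);w=np.zeros_like(m);w[130:200,262:325]=1
print([(f(cast(d2,np.argwhere(k)[:,::-1],.114)).min(0),f(cast(d2,np.argwhere(k)[:,::-1],.114)).max(0)) for c,s,k in blobs(m&w,20,400)])
E
python3 -m inch '[0,0,-3.5,-12,40,0,0, 0,0,-7,-12,80,0,0, 0,0,-10.5,-12,120,0,0, 0,0,-14,-12,160,0,0, 0,0,-18,-12,200,0,0, 0,0,-22,-12,240,0,0, 0,0,-25,-12,280,0,0, 0,0,-28.3,-12,320,0,0]'
```

```text
[[ 103.3  145.9  114. ]
 [ 101.6   94.9  114. ]
 [ 101.9  -92.1  114. ]
 [ 101.4 -142.6  114. ]
 [ 132.   143.9  114. ]
 [ 132.9  -94.   114. ]]
[]
time_s: 5.55
position: [0.6079, -0.0936, 0.2052]
ee_rot: [-0.001, -0.069, 0.998, 0.0]
ft_force: [1.2, 0.4, -1.2]
grip_width: 0.273
grasp_force: 30.0
```

```bash
python3 -m inch '[0,0,0,0,0,0,0, 0,0,0,0,0,0,0]'
python3 - <<'E'
from h import *
O=np.array([.5665,.0543,0]);B=R.from_euler('z',np.radians(7.85))
for y in(-.132,.185): plan(O+B.apply([.029,y,.1515]),Rt=down(np.radians(187.85)))
print(ctrl.sense()["position"])
E
```

```text
time_s: 5.72
position: [0.6082, -0.0931, 0.2049]
ee_rot: [-0.001, -0.07, 0.998, 0.0]
ft_force: [-0.7, -0.9, -2.1]
grip_width: 0.279
grasp_force: 30.0
shift [-8.  19.6 53.4] turn [ 0.  -0.1  0.2]
shift [ -9.1 336.6  53.6] turn [ 0.  -0.1  0.2]
[ 0.60819801 -0.09308918  0.20485492]
```

```bash
python3 -m inch '[0,0,0,-8,18,0,0, 0,0,0,-8,18,20,0, 0,0,0,-8,18,35,0, 0,0,0,-8,18,44,0, 0,0,0,-8,18,49,0, 0,0,0,-8,18,51,0, 0,0,0,-8,18,52,0, 0,0,0,-8,18,52,0]'
python3 - <<'E'
from h import *
d2=ctrl.snapshot("side");cv2.imwrite("pics/lid1.png",cv2.resize(d2["frame"][100:250,170:340],None,fx=4,fy=4)[...,::-1])
O=np.array([.5665,.0543,0]);B=R.from_euler('z',np.radians(7.85))
plan(O+B.apply([.029,.185,.1515]));s=ctrl.sense();print(s["position"],B.inv().apply(s["position"]-O),s["ft_force"])
E
```

```text
time_s: 6.38
position: [0.6138, -0.0772, 0.1549]
ee_rot: [0.0, -0.068, 0.998, -0.0]
ft_force: [-0.3, -0.3, -1.3]
grip_width: 0.275
grasp_force: 30.0
shift [3.000e-01 3.216e+02 3.500e+00] turn None
[ 0.61383317 -0.07708804  0.15504959] [ 0.02894462 -0.13662157  0.15504959] [ 0.16131983  0.5815883  -0.725662  ]
```

View pics/lid1.png

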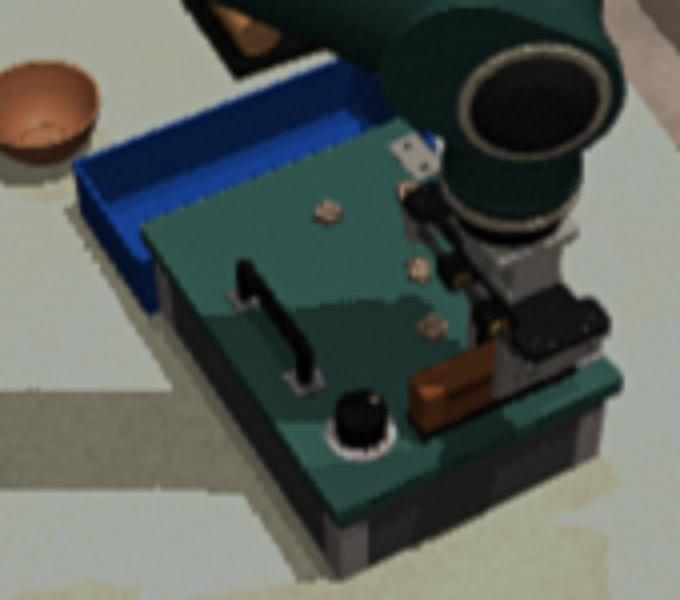

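The scraper stands on the lid at the −y end, clear of the knob, with the crumbs all ahead of it. I lower the last few mm and sweep.

```bash
python3 -m inch '[0,0,0,0,0,2,0, 0,0,0,0,0,3.5,0, 0,0,0,0,0,3.5,0, 0,0,0,0,6,3.5,0, 0,0,0,0,18,3.5,0, 0,0,0,0,32,3.5,0, 0,0,0,0,46,3.5,0, 0,0,0,0,60,3.5,0]'; python3 -m inch '[0,0,0,0,14,0,0, 0,0,0,0,28,0,0, 0,0,0,0,42,0,0, 0,0,0,0,56,0,0, 0,0,0,0,70,0,0, 0,0,0,0,84,0,0, 0,0,0,0,98,0,0, 0,0,0,0,112,0,0]';  python3 - <<'E'
from h import *
O=np.array([.5665,.0543,0]);B=R.from_euler('z',np.radians(7.85))
plan(O+B.apply([.029,.185,.1512]));s=ctrl.sense();print(s["position"],B.inv().apply(s["position"]-O),s["ft_force"])
E
```

```text
time_s: 7.1
position: [0.6052, -0.0151, 0.151]
ee_rot: [0.0, -0.069, 0.998, 0.0]
ft_force: [-0.6, 0.7, -1.7]
grip_width: 0.277
grasp_force: 30.0
time_s: 7.77
position: [0.59, 0.0949, 0.151]
ee_rot: [0.0, -0.068, 0.998, -0.0]
ft_force: [-0.3, 0.4, -1.0]
grip_width: 0.276
grasp_force: 30.0
shift [-1.000e-01  1.479e+02 -2.000e-01] turn None
[0.58999713 0.09494791 0.15098407] [0.02882863 0.03705776 0.15098407] [-0.33058481  0.40070014 -0.99447002]
```

```bash
python3 -m inch '[0,0,0,0,14,0,0, 0,0,0,0,28,0,0, 0,0,0,0,42,0,0, 0,0,0,0,56,0,0, 0,0,0,0,70,0,0, 0,0,0,0,84,0,0, 0,0,0,0,97,0,0, 0,0,0,0,109,0,0]'; python3 -m inch '[0,0,0,0,11,0,0, 0,0,0,0,21,0,0, 0,0,0,0,31,0,0, 0,0,0,0,39,0,0, 0,0,0,0,44,0,0, 0,0,0,0,44,0,0]';  python3 - <<'E'
from h import *
d2=ctrl.snapshot("side");d=ctrl.snapshot("top");cv2.imwrite("pics/swept.png",np.hstack([cv2.resize(d2["frame"][100:250,170:340],(400,353)),cv2.resize(d["frame"][115:245,130:320],(400,353),interpolation=cv2.INTER_CUBIC)])[...,::-1])
E
```

```text
time_s: 8.43
position: [0.5751, 0.2031, 0.1509]
ee_rot: [-0.0, -0.068, 0.998, -0.0]
ft_force: [0.1, -1.1, -0.7]
grip_width: 0.274
grasp_force: 30.0
time_s: 8.93
position: [0.5691, 0.2464, 0.1508]
ee_rot: [-0.0, -0.069, 0.998, 0.0]
ft_force: [0.5, 0.0, -1.2]
grip_width: 0.275
grasp_force: 30.0
```

View pics/swept.png

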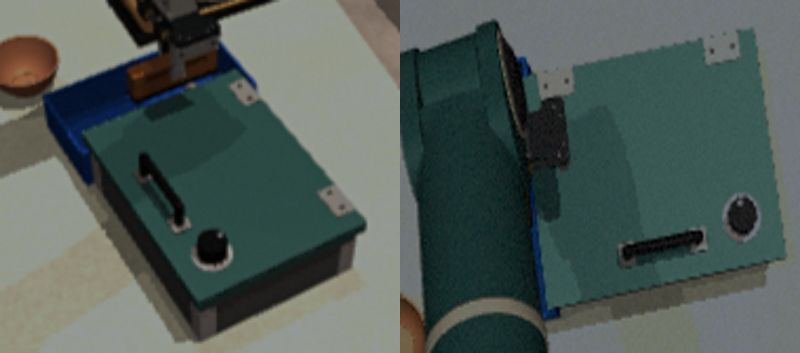

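The lid looks clean except for a pale spot at side-crop (192,87), by the scraper's end. I lift, back off and check again, counting the tray crumbs too.

```bash
python3 -m inch '[0,0,0,0,0,-25,0, 0,0,0,0,0,-55,0, 0,0,0,0,-30,-58,0, 0,0,0,0,-70,-58,0, 0,0,0,0,-110,-58,0, 0,0,0,0,-150,-58,0, 0,0,0,0,-190,-58,0, 0,0,0,0,-230,-58,0]';  python3 - <<'E'
from h import *
O=np.array([.5665,.0543,0]);B=R.from_euler('z',np.radians(7.85))
d2=ctrl.snapshot("side");d=ctrl.snapshot("top");cv2.imwrite("pics/swept2.png",np.hstack([cv2.resize(d2["frame"][100:200,170:300],(400,308)),cv2.resize(d["frame"][125:245,138:238],(375,450),interpolation=cv2.INTER_CUBIC)[:308]])[...,::-1])
H,S,V=np.moveaxis(cv2.cvtColor(d["frame"],cv2.COLOR_RGB2HSV).astype(int),2,0)
m=(H<35)&(S>25)&(S<130)&(V>50);w=np.zeros_like(m);w[125:240,142:220]=1
for c,s,k in blobs(m&w,3,200):print(c.round(1),s,"tray",(B.inv().apply(cast(d,c,.01)-O)*1e3).round()[0],"lid",(B.inv().apply(cast(d,c,.12)-O)*1e3).round()[0])
plan([.485,-.3932,.206],Rt=down(np.radians(159.55)));print(ctrl.sense()["position"])
E
```

```text
time_s: 9.7
position: [0.6005, 0.0146, 0.2092]
ee_rot: [0.0, -0.068, 0.998, -0.0]
ft_force: [0.5, 0.0, -1.7]
grip_width: 0.275
grasp_force: 30.0
[166.  163.4] [163 161   7   5  25] tray [100. 258.  10.] lid [ 76. 239. 120.]
[173.1 175.3] [171 173   6   6  25] tray [ 58. 240.  10.] lid [ 38. 223. 120.]
[182.6 177. ] [180 174   7   7  24] tray [ 47. 211.  10.] lid [ 28. 196. 120.]
[174.4 185.4] [172 183   6   6  27] tray [ 25. 241.  10.] lid [  7. 223. 120.]
[172.6 194.2] [170 192   6   5  21] tray [ -3. 250.  10.] lid [-18. 232. 120.]
[142.5 235.9] [142 233   2   7  10] tray [-119.  361.   10.] lid [-126.  334.  120.]
shift [ 165.6 -384.1    4.6] turn [-0.2  0.1 27.7]
[0.60080643 0.00876891 0.20962539]
```

View pics/swept2.png

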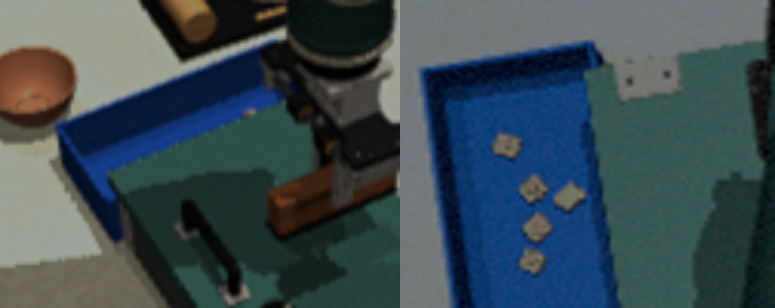

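All five crumbs lie in the tray (crop x 495-585, y 145-262) and the lid is clear. Next the scraper goes back.

```bash
python3 -m inch '[0,0,3,16,-37,0,0, 0,0,7,32,-74,0,0, 0,0,10.5,48,-111,0,0, 0,0,14,64,-148,0,0, 0,0,17.5,80,-185,0,0, 0,0,21,96,-222,0,0, 0,0,24.5,112,-259,0,0, 0,0,27.7,128,-296,0,0]';  python3 -m inch '[0,0,0,0,0,0,0, 0,0,0,0,0,0,0]'
python3 - <<'E'
from h import *
plan([.485,-.3922,.037],Rt=down(np.radians(159.55)));print(ctrl.sense()["position"])
E
```

```text
time_s: 10.47
position: [0.5129, -0.2956, 0.2093]
ee_rot: [0.0, 0.175, 0.985, -0.0]
ft_force: [0.9, 0.3, -2.1]
grip_width: 0.274
grasp_force: 30.0
time_s: 10.63
position: [0.5124, -0.2963, 0.2091]
ee_rot: [-0.0, 0.175, 0.985, -0.001]
ft_force: [1.4, 0.6, -0.8]
grip_width: 0.276
grasp_force: 30.0
shift [ -7.4 -99.3 172.2] turn [-0.1  0.   0.3]
[ 0.51241767 -0.29632997  0.20909868]
```

```bash
python3 -m inch '[0,0,0,-7,-40,0,0, 0,0,0,-7,-80,0,0, 0,0,0,-7,-99,30,0, 0,0,0,-7,-99,70,0, 0,0,0,-7,-99,110,0, 0,0,0,-7,-99,140,0, 0,0,0,-7,-99,155,0, 0,0,0,-7,-99,160,0]';  python3 -m inch '[0,0,0,0,0,4,0, 0,0,0,0,0,7,0, 0,0,0,0,0,9,0, 0,0,0,0,0,11,0, 0,0,0,0,0,12,0, 0,0,0,0,0,12,0]'
python3 - <<'E'
from h import *
s=ctrl.sense();print(s["position"],s["ft_force"])
E
```

```text
time_s: 11.3
position: [0.4865, -0.3876, 0.0468]
ee_rot: [-0.001, 0.172, 0.985, 0.001]
ft_force: [0.1, 0.3, -1.2]
grip_width: 0.274
grasp_force: 30.0
time_s: 11.8
position: [0.4873, -0.3889, 0.0374]
ee_rot: [0.0, 0.173, 0.985, -0.0]
ft_force: [-0.3, -0.4, -1.3]
grip_width: 0.273
grasp_force: 30.0
[ 0.48726384 -0.38885874  0.03740921] [-0.2900966  -0.40721531 -1.3357723 ]
```

```bash
python3 -m inch '[0,0,0,0,0,0.8,0, 0,0,0,0,0,0.8,0, 0,0,0,0,0,0.8,0.7, 0,0,0,0,0,0.8,0.7, 0,0,0,0,0,0.8,0.7, 0,0,0,0,0,0.8,0.7, 0,0,0,0,0,0.8,0.7, 0,0,0,0,0,0.8,0.7]'; python3 -m inch '[0,0,0,0,0,-10,0.7, 0,0,0,0,0,-30,0.7, 0,0,0,0,0,-70,0.7, 0,0,0,0,0,-110,0.7, 0,0,0,0,0,-150,0.7, 0,0,0,0,0,-170,0.7, 0,0,0,0,0,-170,0.7]'
python3 - <<'E'
from h import *
O=np.array([.5665,.0543,0]);B=R.from_euler('z',np.radians(7.85))
d2=ctrl.snapshot("side");H,S,V=np.moveaxis(cv2.cvtColor(d2["frame"],cv2.COLOR_RGB2HSV).astype(int),2,0)
sc=(H>3)&(H<22)&(S>120);sc[:,:240]=0;sc[:,335:]=0;sc[:290]=0;sc[345:]=0
for c,st,m in blobs(sc,50,2000):print("side scr",c,st)
p=O+B.apply([-.09,0,.147]);print(p)
for y in(97.85,-82.15):plan([p[0],p[1],.207],Rt=down(np.radians(y)))
print(ctrl.sense()["qpos"])
E
```

```text
time_s: 12.47
position: [0.487, -0.3888, 0.0362]
ee_rot: [0.0, 0.173, 0.985, -0.0]
ft_force: [-0.7, 0.1, 0.3]
grip_width: 0.662
grasp_force: 0.0
time_s: 13.05
position: [0.4882, -0.3903, 0.212]
ee_rot: [0.003, 0.173, 0.985, -0.001]
ft_force: [1.2, 0.1, 0.0]
grip_width: 0.702
grasp_force: 0.0
side scr [295.24478442 313.45897079] [271 306  50  16 719]
[0.47734339 0.04200779 0.147     ]
shift [156.5 402.2   1.3] turn [ 0.1  0.2 62.3]
shift [156.5 402.2   1.3] turn [-3.000e-01  1.000e-01 -1.177e+02]
[ 0.11494292  0.50473433  0.70529179  1.64851933 -0.35757692  1.11679855
  2.14018379]
```

```bash
python3 -m inch '[0,0,6,14,36,0,0.7, 0,0,12,28,72,0,0.7, 0,0,18,42,108,0,0.7, 0,0,24,56,144,0,0.7, 0,0,30,70,180,0,0.7, 0,0,36,84,216,0,0.7, 0,0,42,98,252,0,0.7, 0,0,48,112,288,0,0.7]'
python3 - <<'E'
from h import *
plan([.4773,.042,.207],Rt=down(np.radians(97.85)));print(ctrl.sense()["qpos"])
E
```

```text
time_s: 13.77
position: [0.4793, -0.0881, 0.2057]
ee_rot: [-0.001, 0.551, 0.834, -0.0]
ft_force: [1.5, 0.6, 1.0]
grip_width: 0.697
grasp_force: 0.0
shift [120.5  49.1  -1.3] turn [-0.1 -0.  15.2]
[-0.67068611  0.26852582  0.92247529  1.98424938 -0.25254806  1.00848727
  0.77380677]
```

```bash
python3 -m inch '[0,0,5,35,14,0,0.7, 0,0,10,70,28,0,0.7, 0,0,15.2,100,42,0,0.7, 0,0,15.2,120,49,0,0.7, 0,0,15.2,120,49,0,0.7, 0,0,15.2,120,49,0,0.7]'
python3 - <<'E'
from h import *
s=ctrl.sense();d=ctrl.snapshot("wrist");cv2.imwrite("pics/w1.png",d["frame"][...,::-1])
plan([.4773,.042,.149],Rt=down(np.radians(97.85)));print(s["qpos"])
E
```

```text
time_s: 14.27
position: [0.4772, 0.0403, 0.2058]
ee_rot: [-0.0, 0.654, 0.756, -0.001]
ft_force: [0.4, -1.2, -0.2]
grip_width: 0.699
grasp_force: 0.0
shift [ 2.9  0.4 56.9] turn [-0.   0.   0.3]
[-0.9634663   0.25046069  0.94218154  2.00345938 -0.23945054  1.00306403
  0.23899187]
```

View pics/w1.png

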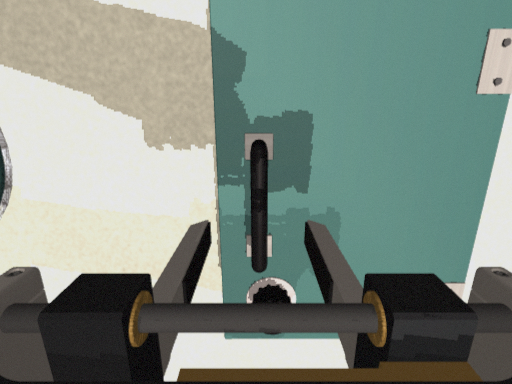

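The wrist view shows the bar running from (259,145) to (259,265), midway between the fingertips at (205,225) and (310,225). I check that against the expected bar position.

```bash
python3 - <<'E'
from h import *
O=np.array([.5665,.0543,0]);B=R.from_euler('z',np.radians(7.85))
s=ctrl.sense();d=ctrl.snapshot("wrist");p=cast(d,[(259,148),(260,265)],.155,wristT(s,d));print(p,(B.inv().apply(p-O)*1e3).round(1))
E
python3 -m inch '[0,0,0.3,3,0,20,0.7, 0,0,0.3,3,0,35,0.7, 0,0,0.3,3,0,45,0.7, 0,0,0.3,3,0,52,0.7, 0,0,0.3,3,0,57,0.7, 0,0,0.3,3,0,58,0.4, 0,0,0.3,3,0,58,0.3, 0,0,0.3,3,0,58,0]'
```

```text
[[ 0.47110545  0.09242948  0.155     ]
 [ 0.4866957  -0.00933496  0.155     ]] [[-89.3  50.8 155. ]
 [-87.7 -52.1 155. ]]
time_s: 15.03
position: [0.4776, 0.0423, 0.1487]
ee_rot: [0.0, 0.657, 0.754, 0.0]
ft_force: [-0.5, 0.6, 0.3]
grip_width: 0.523
grasp_force: 0.0
```

```bash
python3 -m inch '[0,0,0,0,0,0,0, 0,0,0,0,0,0,0, 0,0,0,0,0,0,0, 0,0,0,0,0,0,0, 0,0,0,0,0,0,0, 0,0,0,0,0,0,0, 0,0,0,0,0,0,0]'
```

```text
time_s: 15.62
position: [0.478, 0.0426, 0.1484]
ee_rot: [0.001, 0.657, 0.754, 0.0]
ft_force: [6.5, 1.0, -5.7]
grip_width: 0.141
grasp_force: 30.0
```

```bash
python3 -m inch '[0,0,0,0,0,-1,0, 0,0,0,0,0,-2,0, 0,0,0,0,0,-3,0, 0,0,0,0,0,-3,0]'; python3 -m inch '[0,0,0,0,0,-1,0, 0,0,0,0,0,-2,0, 0,0,0,0,0,-2,0]'
```

```text
time_s: 15.95
position: [0.4786, 0.0427, 0.1515]
ee_rot: [0.001, 0.657, 0.754, 0.001]
ft_force: [12.4, 0.9, -12.0]
grip_width: 0.136
grasp_force: 30.0
time_s: 16.2
position: [0.479, 0.0427, 0.1534]
ee_rot: [0.002, 0.657, 0.754, 0.001]
ft_force: [18.6, 1.6, -23.0]
grip_width: 0.139
grasp_force: 30.0
```

```bash
python3 -m inch '[0,0,0,0,0,-0.5,0, 0,0,0,0,0,-1,0, 0,0,0,0,0,-1,0]'
```

```text
time_s: 16.45
position: [0.4792, 0.0428, 0.1542]
ee_rot: [0.002, 0.657, 0.754, 0.001]
ft_force: [22.6, 1.5, -28.4]
grip_width: 0.14
grasp_force: 30.0
```

The pull is −28 N after 5.8 mm and growing at about 5 N/mm, against 4–6 N for a free lid, so the lid is caught. I ease it back down, let go and go to the knob.

```bash
python3 -m inch '[0,0,0,0,0,2,0, 0,0,0,0,0,4,0, 0,0,0,0,0,6,0, 0,0,0,0,0,6,0, 0,0,0,0,0,6,0.75, 0,0,0,0,0,6,0.75, 0,0,0,0,0,6,0.75, 0,0,0,0,0,6,0.75]'; python3 -m inch '[0,0,0,0,0,0,0.75, 0,0,0,0,0,0,0.75, 0,0,0,0,0,0,0.75, 0,0,0,0,0,-15,0.75, 0,0,0,0,0,-35,0.75, 0,0,0,0,0,-57,0.75, 0,0,0,0,0,-57,0.75]'
python3 - <<'E'
from h import *
O=np.array([.5665,.0543,0]);B=R.from_euler('z',np.radians(7.85))
p=O+B.apply([-.077,-.115,.134])
plan(p,Rt=down(np.radians(97.85)));s=ctrl.sense();print(p,s["position"],s["qpos"])
E
```

```text
time_s: 17.12
position: [0.4771, 0.0424, 0.1482]
ee_rot: [-0.0, 0.657, 0.754, -0.0]
ft_force: [0.6, 0.6, 0.1]
grip_width: 0.388
grasp_force: 0.0
time_s: 17.7
position: [0.4787, 0.0423, 0.2082]
ee_rot: [0.001, 0.657, 0.754, 0.002]
ft_force: [0.4, 0.2, 0.7]
grip_width: 0.753
grasp_force: 0.0
shift [-115.2   11.4   74.2] turn [ 0.2 -0.  -0. ]
[ 0.50592828 -0.07013901  0.134     ] [0.47871732 0.04231932 0.20822244] [-0.97245075  0.2480405   0.94862079  2.00043614 -0.24011593  1.00412516
  0.22757434]
```

```bash
python3 -m inch '[0,0,0,-40,4,0,0.75, 0,0,0,-80,8,0,0.75, 0,0,0,-115,11.4,0,0.75, 0,0,0,-115,11.4,20,0.75, 0,0,0,-115,11.4,40,0.75, 0,0,0,-115,11.4,55,0.75, 0,0,0,-115,11.4,62,0.75, 0,0,0,-115,11.4,62,0.75]'
python3 - <<'E'
from h import *
O=np.array([.5665,.0543,0]);B=R.from_euler('z',np.radians(7.85))
p=O+B.apply([-.077,-.115,.134])
s=ctrl.sense();d=ctrl.snapshot("wrist")
plan(p,Rt=down(np.radians(97.85)));print(s["position"])
E
```

```text
time_s: 18.37
position: [0.5035, -0.07, 0.1419]
ee_rot: [-0.001, 0.657, 0.754, -0.001]
ft_force: [-0.1, 0.3, -0.2]
grip_width: 0.75
grasp_force: 0.0
shift [-0.3  1.9  9. ] turn [-0.1  0.  -0. ]
[ 0.50346744 -0.07000766  0.14193638]
```

```bash
python3 -m inch '[0,0,0,0,1.5,4,0.75, 0,0,0,0,1.5,7,0.75, 0,0,0,0,1.5,8.5,0.75, 0,0,0,0,1.5,8.5,0.75]'; python3 -m inch '[0,0,0,0,0,0,0, 0,0,0,0,0,0,0, 0,0,0,0,0,0,0, 0,0,0,0,0,0,0, 0,0,0,0,0,0,0, 0,0,0,0,0,0,0, 0,0,0,0,0,0,0, 0,0,0,0,0,0,0]'
```

```text
time_s: 18.75
position: [0.5058, -0.0696, 0.1347]
ee_rot: [0.0, 0.657, 0.754, 0.0]
ft_force: [-0.6, -0.0, 0.8]
grip_width: 0.751
grasp_force: 0.0
time_s: 19.42
position: [0.5076, -0.0695, 0.1352]
ee_rot: [0.002, 0.657, 0.754, 0.001]
ft_force: [13.7, 0.8, -6.9]
grip_width: 0.396
grasp_force: 30.0
```

```bash
python3 -m inch '[0,0,0,0,1.8,0,0, 0,0,-5,0,1.8,0,0, 0,0,-11,0,1.8,0,0, 0,0,-17,0,1.8,0,0, 0,0,-23,0,1.8,0,0, 0,0,-29,0,1.8,0,0, 0,0,-35,0,1.8,0,0, 0,0,-41,0,1.8,0,0]'; python3 -m inch '[0,0,-6,0,0,0,0, 0,0,-12,0,0,0,0, 0,0,-18,0,0,0,0, 0,0,-24,0,0,0,0, 0,0,-30,0,0,0,0, 0,0,-36,0,0,0,0, 0,0,-41,0,0,0,0, 0,0,-41,0,0,0,0]'
python3 - <<'E'
from h import *
s=ctrl.sense();print(np.degrees((down(np.radians(97.85)).inv()*rot(s)).as_rotvec()),s["moment"],s["qpos"])
E
```

```text
time_s: 20.08
position: [0.5069, -0.07, 0.1349]
ee_rot: [-0.0, 0.349, 0.937, -0.0]
ft_force: [-6.1, -2.3, 9.4]
grip_width: 0.401
grasp_force: 30.0
time_s: 20.75
position: [0.5067, -0.071, 0.1348]
ee_rot: [-0.001, -0.0, 1.0, -0.0]
ft_force: [-5.6, -6.5, 3.7]
grip_width: 0.397
grasp_force: 30.0
[ 9.1873388e-02  1.9491431e-02 -8.2193205e+01] [-1.5095756   1.39917232 -0.67718766] [-0.36232532  0.35803684  0.53005607  1.98592764 -0.23490638  0.85828823
  1.86655907]
```

```bash
python3 -m inch '[0,0,-1,0,0,0,0, 0,0,-1.5,0,0,0,0, 0,0,-1.5,0,0,0,0.6, 0,0,-1.5,0,0,0,0.6, 0,0,-1.5,0,0,0,0.6, 0,0,-1.5,0,0,0,0.6, 0,0,-1.5,0,0,0,0.6]'; python3 -m inch '[0,0,0,0,0,-15,0.6, 0,0,0,0,0,-35,0.6, 0,0,0,0,0,-55,0.6, 0,0,0,0,0,-71,0.6, 0,0,7,0,-4,-71,0.7, 0,0,14,0,-4,-71,0.7, 0,0,21,0,-4,-71,0.7, 0,0,28,0,-4,-71,0.7]'
python3 - <<'E'
from h import *
plan([.4773,.042,.207],Rt=down(np.radians(97.85)));print(ctrl.sense()["qpos"])
d=ctrl.snapshot("side");cv2.imwrite("pics/knob.png",cv2.resize(d["frame"][150:250,190:330],(700,500),interpolation=cv2.INTER_CUBIC)[...,::-1])
E
```

```text
time_s: 21.33
position: [0.5076, -0.0693, 0.1347]
ee_rot: [0.0, -0.012, 1.0, -0.0]
ft_force: [0.1, 0.2, -0.5]
grip_width: 0.603
grasp_force: 0.0
time_s: 22.0
position: [0.5076, -0.0734, 0.2058]
ee_rot: [0.0, 0.234, 0.972, 0.0]
ft_force: [0.7, 0.6, 0.3]
grip_width: 0.698
grasp_force: 0.0
shift [79.4 89.  -1.2] turn [ 0.   0.  55.1]
[-0.46431677  0.27023294  0.64571584  1.92175991 -0.19094053  1.01007478
  1.36550111]
```

View pics/knob.png

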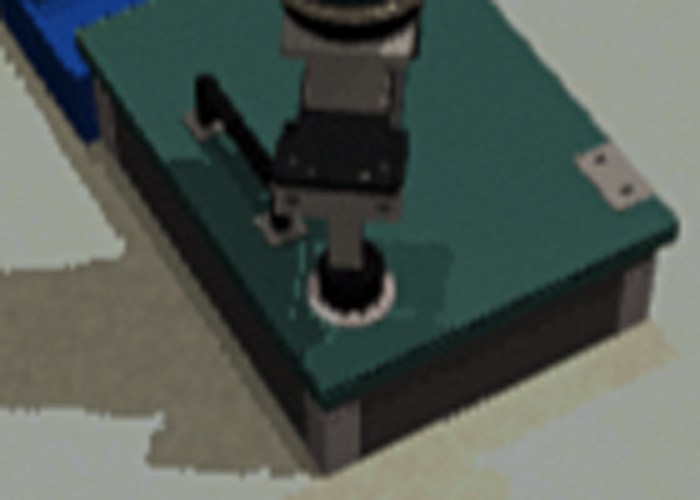

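The finger hides the knob's top in this view, so I check the dot from above the handle.

```bash
python3 -m inch '[0,0,7,11,13,0,0.7, 0,0,14,23,26,0,0.7, 0,0,21,34,38,0,0.7, 0,0,28,45,51,0,0.7, 0,0,35,57,64,0,0.7, 0,0,42,68,76,0,0.7, 0,0,49,79,89,0,0.7, 0,0,55,79,89,0,0.7]';python3 -m inch '[0,0,0,0,0,0,0.5, 0,0,0,0,0,0,0.5]'
python3 - <<'E'
from h import *
O=np.array([.5665,.0543,0]);B=R.from_euler('z',np.radians(7.85))
plan([.4778,.042,.1465],Rt=down(np.radians(97.85)));print(ctrl.sense()["qpos"])
for n in("top","side"):
    d=ctrl.snapshot(n);f,cx,cy=K(d)
    k=O+B.apply([-.077,-.115,.146]);q=d["world_to_cam"]@[*k,1];u,v=f*q[0]/q[2]+cx,f*q[1]/q[2]+cy
    g=d["frame"][int(v)-7:int(v)+8,int(u)-7:int(u)+8].min(2);print(n,(u,v));print(g)
E
```

```text
time_s: 22.72
position: [0.4763, 0.0446, 0.2056]
ee_rot: [-0.0, 0.654, 0.757, 0.0]
ft_force: [0.2, -0.1, -0.6]
grip_width: 0.697
grasp_force: 0.0
time_s: 22.88
position: [0.477, 0.0415, 0.2057]
ee_rot: [0.0, 0.652, 0.758, -0.0]
ft_force: [-0.3, -1.1, 1.0]
grip_width: 0.591
grasp_force: 0.0
shift [ 0.4  0.8 59.2] turn [0.  0.  0.8]
[-0.82100694  0.211599    0.76106033  2.00122866 -0.17339955  0.9928089
  0.17537285]
top (np.float64(292.27047365708773), np.float64(194.30244913203623))
[[ 58  65  79 102 105 100  89  53  72  96  87  85  74  59  53]
 [ 59  89 107  89  51  21  14  17  16  25  16  73  92  81  62]
 [ 87 105 105  60  24  15  23  16  17  16  22  16  68 102  74]
 [106  90  62  33  24  24  21  10  26  27  21  22  19  57  87]
 [111  60  19  19  11  18  18  13  19  16  16  23  24  33 100]
 [106  55  20  45  30  14  16  19  28  20  18  19  15  22  95]
 [ 66  34  41  85  51  25  20  16  24  22  24  18  24  21  59]
 [ 59  22  54  96  59  22  11  27  17  23  22  15  19  15  57]
 [ 46   3  13  38  24  20  24  20  14  17  25  24  24  21  78]
 [ 59  33  17  27  26  22  19  17  21  23  24
[... 421 characters left out ...]
37 35 38 36 36 37 40 41 36]
 [61 36 36 36 37 38 36 36 36 35 37 40 46 44 38]
 [65 36 35 37 37 35 37 37 33 30 33 38 47 49 46]
 [36 34 36 36 35 32 42 56 46 20 23 28 38 41 45]
 [36 36 36 39 28 20 44 82 60 13  6  8 16 29 43]
 [36 36 38 31 17  5 34 86 50 10  4  2  6 14 30]
 [37 37 36 23 11  0  9 20 11  5  6  7  5  6 17]
 [37 38 34 11  2  4  4  3  2  5  5  6  7  6  7]
 [36 34 23  7  3  8  7  8  8  4 10  6  4  5  7]
 [36 35 15  2  6  8  6  9  9  8 10  8  6  8  4]
 [38 46 24  1  7  7  7  9  7  9  8  9  9  7  3]
 [46 60 35  2  0  5  8  8  9  6  6  6  7  3  5]
 [51 66 46  7  0  5  5  3  8  7  8  5  6  0  3]
 [62 66 52  5  0  2  1  1  4  5  0  2  5  0  0]
 [77 68 58  8  0  3  1  2  6  3  2  4  0  0  6]]
```

The dot is now on the knob's +y side, so the knob has turned fully. I grip the bar again and tug gently.

```bash
python3 -m inch '[0,0,0.8,0.5,1.6,20,0.5, 0,0,0.8,0.5,1.6,35,0.5, 0,0,0.8,0.5,1.6,45,0.5, 0,0,0.8,0.5,1.6,52,0.5, 0,0,0.8,0.5,1.6,57,0.5, 0,0,0.8,0.5,1.6,58.5,0.4, 0,0,0.8,0.5,1.6,58.5,0, 0,0,0.8,0.5,1.6,58.5,0]';python3 -m inch '[0,0,0,0,0,0,0, 0,0,0,0,0,0,0, 0,0,0,0,0,0,0, 0,0,0,0,0,0,0, 0,0,0,0,0,0,0, 0,0,0,0,0,0,0, 0,0,0,0,0,0,0]';python3 -m inch '[0,0,0,0,0.2,-1,0, 0,0,0,0,0.4,-2,0, 0,0,0,0,0.6,-3,0, 0,0,0,0,1,-5,0, 0,0,0,0,1,-6,0, 0,0,0,0,1,-6,0]'
```

```text
time_s: 23.65
position: [0.4788, 0.0422, 0.1477]
ee_rot: [0.0, 0.659, 0.752, 0.0]
ft_force: [0.2, -0.6, 1.0]
grip_width: 0.324
grasp_force: 0.0
time_s: 24.23
position: [0.4782, 0.0423, 0.1475]
ee_rot: [-0.0, 0.659, 0.752, -0.0]
ft_force: [-5.3, 0.0, 7.7]
grip_width: 0.14
grasp_force: 30.0
time_s: 24.73
position: [0.4794, 0.0424, 0.1533]
ee_rot: [-0.0, 0.659, 0.752, -0.0]
ft_force: [-2.4, -0.7, -5.9]
grip_width: 0.139
grasp_force: 30.0
```

The pull is only −5.9 N at 5.8 mm, so the lid is free. I work out the arc with part of the tilt.

Run:
```python
from h import *
def pose(th):
    phi=.5*th; bar=np.array([-220*np.cos(th)+44*np.sin(th),44*np.cos(th)+220*np.sin(th)])
    return bar+4.5*np.array([-np.sin(phi),-np.cos(phi)]),phi
ths=[.026,.2,.39,.59,.785]
for a,b in zip(ths,ths[1:]):
    p0,f0=pose(a);print(f"-- {a}->{b}")
    for t in np.linspace(a,b,8 if b<.7 else 8)[1:]:
        p,f=pose(t);d=p-p0
        # tool y=(cos f0,-sin f0), tool z=(-sin f0,-cos f0) in (x,z)
        print([round(np.degrees(f-f0),1),0,0,0,round(float(d@[np.cos(f0),-np.sin(f0)]),1),round(float(d@[-np.sin(f0),-np.cos(f0)]),1),0])
```

```text
-- 0.026->0.2
[np.float64(0.7), 0, 0, 0, 1.2, -5.4, 0]
[np.float64(1.4), 0, 0, 0, 2.5, -10.8, 0]
[np.float64(2.1), 0, 0, 0, 3.9, -16.2, 0]
[np.float64(2.8), 0, 0, 0, 5.5, -21.6, 0]
[np.float64(3.6), 0, 0, 0, 7.2, -26.8, 0]
[np.float64(4.3), 0, 0, 0, 9.1, -32.1, 0]
[np.float64(5.0), 0, 0, 0, 11.0, -37.3, 0]
-- 0.2->0.39
[np.float64(0.8), 0, 0, 0, 1.8, -5.8, 0]
[np.float64(1.6), 0, 0, 0, 3.8, -11.5, 0]
[np.float64(2.3), 0, 0, 0, 5.9, -17.2, 0]
[np.float64(3.1), 0, 0, 0, 8.1, -22.9, 0]
[np.float64(3.9), 0, 0, 0, 10.6, -28.4, 0]
[np.float64(4.7), 0, 0, 0, 13.1, -33.9, 0]
[np.float64(5.4), 0, 0, 0, 15.8, -39.3, 0]
-- 0.39->0.59
[np.float64(0.8), 0, 0, 0, 2.5, -5.9, 0]
[np.float64(1.6), 0, 0, 0, 5.1, -11.7, 0]
[np.float64(2.5), 0, 0, 0, 7.9, -17.4, 0]
[np.float64(3.3), 0, 0, 0, 10.9, -23.1, 0]
[np.float64(4.1), 0, 0, 0, 14.0, -28.7, 0]
[np.float64(4.9), 0, 0, 0, 17.3, -34.1, 0]
[np.float64(5.7), 0, 0, 0, 20.7, -39.5, 0]
-- 0.59->0.785
[np.float64(0.8), 0, 0, 0, 3.0, -5.5, 0]
[np.float64(1.6), 0, 0, 0, 6.1, -10.8, 0]
[np.float64(2.4), 0, 0, 0, 9.4, -16.1, 0]
[np.float64(3.2), 0, 0, 0, 12.8, -21.3, 0]
[np.float64(4.0), 0, 0, 0, 16.3, -26.4, 0]
[np.float64(4.8), 0, 0, 0, 20.0, -31.4, 0]
[np.float64(5.6), 0, 0, 0, 23.9, -36.3, 0]
```

```bash
python3 -m inch '[0.7,0,0,0,1.2,-5.4,0, 1.4,0,0,0,2.5,-10.8,0, 2.1,0,0,0,3.9,-16.2,0, 2.8,0,0,0,5.5,-21.6,0, 3.6,0,0,0,7.2,-26.8,0, 4.3,0,0,0,9.1,-32.1,0, 5,0,0,0,11,-37.3,0, 5,0,0,0,11,-37.3,0]'; python3 -m inch '[0.8,0,0,0,1.8,-5.8,0, 1.6,0,0,0,3.8,-11.5,0, 2.3,0,0,0,5.9,-17.2,0, 3.1,0,0,0,8.1,-22.9,0, 3.9,0,0,0,10.6,-28.4,0, 4.7,0,0,0,13.1,-33.9,0, 5.4,0,0,0,15.8,-39.3,0, 5.4,0,0,0,15.8,-39.3,0]'
python3 - <<'E'
from h import *
s=ctrl.sense();O=np.array([.5665,.0543,0]);B=R.from_euler('z',np.radians(7.85))
g=s["position"]-rot(s).apply([0,0,.0045]);b=B.inv().apply(g-O)-[.13,0,.108];print(b,np.arctan2(b[2],-b[0])-np.arctan2(44,220),np.hypot(b[0],b[2]),s["qpos"])
E
```

```text
time_s: 25.4
position: [0.4908, 0.0441, 0.191]
ee_rot: [-0.029, 0.658, 0.751, -0.033]
ft_force: [-1.7, 2.5, -4.6]
grip_width: 0.138
grasp_force: 30.0
time_s: 26.07
position: [0.5099, 0.0469, 0.2284]
ee_rot: [-0.06, 0.656, 0.749, -0.068]
ft_force: [-1.8, 4.4, -5.8]
grip_width: 0.139
grasp_force: 30.0
[-0.18623793  0.00037465  0.12487522] 0.3932661430678044 0.22422842734508525 [-0.7265871   0.38737171  0.73710171  1.76997193 -0.24488368  1.27219817
  0.22292644]
```

Going well: 0.393 rad, and the radius matches the 224 mm expected. I continue.

```bash
python3 -m inch '[0.8,0,0,0,2.5,-5.9,0, 1.6,0,0,0,5.1,-11.7,0, 2.5,0,0,0,7.9,-17.4,0, 3.3,0,0,0,10.9,-23.1,0, 4.1,0,0,0,14,-28.7,0, 4.9,0,0,0,17.3,-34.1,0, 5.7,0,0,0,20.7,-39.5,0, 5.7,0,0,0,20.7,-39.5,0]'; python3 -m inch '[0.8,0,0,0,3,-5.5,0, 1.6,0,0,0,6.1,-10.8,0, 2.4,0,0,0,9.4,-16.1,0, 3.2,0,0,0,12.8,-21.3,0, 4,0,0,0,16.3,-26.4,0, 4.8,0,0,0,20,-31.4,0, 5.6,0,0,0,23.9,-36.3,0, 5.6,0,0,0,23.9,-36.3,0]'; python3 -m inch '[0,0,0,0,0,0,0, 0,0,0,0,0,0,0, 0,0,0,0,0,0,0, 0,0,0,0,0,0,0]'
python3 - <<'E'
from h import *
s=ctrl.sense();O=np.array([.5665,.0543,0]);B=R.from_euler('z',np.radians(7.85))
g=s["position"]-rot(s).apply([0,0,.0045]);b=B.inv().apply(g-O)-[.13,0,.108];print(b,np.degrees(np.arctan2(b[2],-b[0])-np.arctan2(44,220)),np.hypot(b[0],b[2]),s["qpos"])
d=ctrl.snapshot("side");cv2.imwrite("pics/end.png",d["frame"][...,::-1])
E
```

```text
time_s: 26.73
position: [0.5371, 0.0509, 0.2631]
ee_rot: [-0.093, 0.652, 0.745, -0.105]
ft_force: [-3.2, 7.7, -5.1]
grip_width: 0.139
grasp_force: 29.9
time_s: 27.4
position: [0.5695, 0.0556, 0.2912]
ee_rot: [-0.125, 0.647, 0.739, -0.142]
ft_force: [-6.2, 9.0, -0.4]
grip_width: 0.139
grasp_force: 29.9
time_s: 27.73
position: [0.569, 0.0556, 0.2909]
ee_rot: [-0.125, 0.647, 0.739, -0.141]
ft_force: [-2.3, 8.9, -4.1]
grip_width: 0.14
grasp_force: 29.9
[-0.12573037  0.00092481  0.18705842] 44.783245993152725 0.2253862926915634 [-0.59763075  0.58558771  0.70826993  1.39360187 -0.2877527   1.66798481
  0.25353227]
```

View pics/end.png

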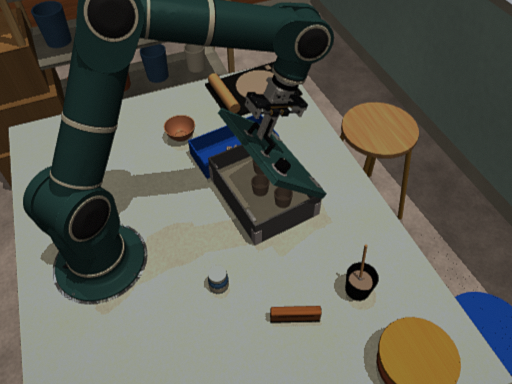

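The lid is held open at about 45° by the handle, the scraper stands at (295,313), and the jar, tub and bowl are where they were. I hand it in.

```bash
python3 -c "
from plant import ctrl
print(ctrl.sign_off())"
```

```text
the job is handed in; nothing more can be done
None
```

All five crumbs are in the tray and the scraper is back standing on the table; the tug (28 N) showed the lid was caught, so I turned the knob anticlockwise to free it and handed the job in holding the lid by its handle at about 45°, with the tub, bowl and jar left alone.

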